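# Close the nested gift canister with its twist-lock cover

### The arm

A 6-joint arm with a two-finger parallel gripper is mounted at the origin on the work surface. World frame = base frame: x ahead of the robot, y to its left, z up, the work surface at z = 0. Lengths are in mm, angles in rad, forces in N, time in s.
With the tool pointing down it reaches from about 350 to 875 mm from the base axis. Payload 4.2 kg.
Tool frame: the origin (TCP) lies at the very end of the fingers, on their centre line; the grasp point (between the pads) lies 19 mm behind it; z points along the fingers, x is the direction in which the jaws open and shut, and the axes are right-handed (so a half turn about z gives the same grasp; the last joint's range is limited). The gripper opens to 85 mm and grips with 20 to 120 N. Pads are 22 mm wide; open, the fingers measure 114 mm over their backs; the gripper's body (76 mm by 85 mm) begins 54 mm behind the grasp point. The pads swing forward as they close: fully open they stand 13 mm farther back than shut.
Start: joints at [-0.893, 0.385, 0.008, 0, -1.194, -0.259], TCP at [254.178, -570.958, 231.312] pointing down, gripper open.
Joint ranges: [-3.14, 3.14], [-1.21, 2.06], [-1.07, 1.41], [-3.16, 2.05], [-2.99, -0.16], [-3.1, 3.1]. Speed limits (rad/s): [2.79, 2.79, 3.14, 3.14, 3.14, 3.14].

### API

Orientations are given as a unit quaternion [x, y, z, w].
In Python, from bench import manip gives the robot as it stands.
- The arm moves only by the tool drive_tool, never from a script. Its argument "plan" is a list of rows, each a list of 3 entries, a list of its own where there are three numbers: the shift along the tool's x, y, z in mm, then the turn, a rotation vector about the tool's x, y, z in rad, then the opening, from 0 (shut) to 1 (fully open). A call has 1 to 12 rows; each row is the pose to reach, as a shift and turn from the pose commanded when the call began, along the tool's axes at that moment; what a row does not reach only later rows make up. A row lasts 1/10 s, in which the tool goes at most 50 mm and 8.59 degrees, less where a joint would pass 70% of its speed; a pose out of reach is approached as far as the arm can. A call with a gripper value outside its range is refused whole. The fingers move at their own pace and stop on an object; "newtons" is the grip in N (left out, the last holds). Time passes only in rows, so rows that repeat a pose let the fingers close. It gives the time, the measured TCP pose, the force and the opening at its end, in the units of the state.
- manip.state(): the state, without advancing time (a new reading comes with each control period).
- manip.camera(name): name is "scene" or "top"; returns a dict with "pixels" (480x640x3 uint8, blue, green, red), "intrinsics" (3x3 intrinsics, pixels), "T" (4x4, takes a point from camera to world coordinates). Camera axes: x right, y down, z forward; pixel columns grow to the right and rows downward; lengths in mm; the calibration is good to about 2 mm. A picture is of the moment at which its call begins. There is no depth.
- manip.close_job(): hands the job in, once; it reports no verdict.
Trained networks look in a picture, given as the dict that the camera call returned (one of the last four; its "shot" number tells which), for a name from the list of things; names that differ only in an ending like _2 or _b are one class to them, and where a whole thing is asked for, a point or a joint stands for the part that bears it (a point fixed in the world has none). Each returns a list of dicts, best first, with "confidence" (0 to 1); they miss things now and then, are a little off and sometimes report something else, mostly with a low value. They report only what shows in the picture. A call takes as long as a camera call. They do not tell look-alikes from the thing itself.
- manip.masks_of(target, picture): "mask" (480x640 bool, what is visible of it) and "rect" ([left, top, right, bottom] in pixels, round what is visible of it).
- manip.mark_of(target, picture): "location" ([column, row] in pixels: a listed point, or the origin of a listed thing).
The state is a dict: "time_s": time; "joints": joint angles; "joint_vel": joint speeds; "tau": joint torques, N m; "tcp_pos": TCP position; "tcp_rot": TCP orientation; "ft_force": force on the tool from outside, world axes, zero at the start; "wrist_torque": the same for the moment, N m; "grip_width": finger opening in mm.
Only numpy, scipy, OpenCV 4.12 (cv2) and the standard library are available. Lean on these libraries where they do the work, as an engineer would, in place of code of your own. Each camera call takes 0.05 s, during which the arm holds its last target.

### The job

On the shop desk, stand the small red canister gently upright on the sprung plate inside the brass neck of the round teal base and let go of it. Then put the teal cover over it, feel for the slots of the twist fit, press the cover down against the spring and turn it clockwise (seen from above) until it locks, so that it stays down level by itself when you let go. Leave the blue canister and the other desk things where they are.

Things in the scene. Friction and masses are not known exactly. Their poses are not given: they have to be found in the camera images.
- stand: Fixed base: round wooden plinth 156 mm across, 20 mm high, on it a teal body 114 mm across with a flat shoulder 44 mm above the origin, from which an open brass neck rises. Origin: centre of the underside, on the desk; z up. Its yaw does NOT tell where the neck's slots are.
- neck_mouth (a point): Centre of the neck's mouth, 74 mm above the base's origin. Neck: outside 84 mm, bore 76 mm; over its last 11 mm it tapers to 74 mm outside, 66 mm mouth.
- ledge_top (a point): On the neck's axis, level with the top of 6 equal brass ledges around the neck, 58 mm above the base's origin. Ledges 5 mm thick, reaching out to 100 mm diameter, parted by 6 slots 60 degrees apart, each about 0.46 rad wide. Their clocking is random and not reported: see or feel for the slots. Below the ledges, stops 0.27 rad wide limit the turn both ways.
- plate (a joint): Sprung brass plate 60 mm across inside the neck, moving straight down: 0 at rest (its top 36 mm above the base's origin), 0.014 m fully down; about 0.008 with the cover locked. About 7 N starts it, 0.4 N more per mm.
- inner_mid (a point): Small red canister with brass bands, closed cylinder 52 mm in diameter, 100 mm high, about 0.2 kg, loose, upright on the desk. This point is its centre, half-way up. On the plate at rest the point is 86 mm above the base's origin; under the locked cover about 78 mm.
- cover_mid (a point): Teal cover: round shell open at the bottom, 112 mm outside, 104 mm bore, mouth down on the desk, loose, about 0.28 kg; 125 mm high over its grip block, ceiling 81 mm above the rim. This point: on its axis, half-way up, 62.5 mm above the rim. Above the base's origin it is at 120.5 mm riding on the ledges, about 109.5 mm locked, 106.5 mm hard down on the shoulder, 117 mm or more if not locked.
- cover_grip (a point): Centre of the square wooden grip block on top of the cover: 46 x 46 mm, 40 mm high, sides along the cover's own x and y; 105 mm above the rim. Turn it clockwise seen from above to lock: about 0.4 rad from the middle of the slots to the stops.
- cover_rim (a point): Centre of the cover's open rim. Inside the rim 6 lugs, 60 degrees apart from the cover's x axis on, 11.5 mm wide (0.24 rad), 6 mm high, reaching in to 88 mm diameter. They ride on the ledges unless they face the slots; then the cover sinks 3 mm freely, meets the canister, and must be pressed (about 10 N) until the lugs are below the ledges (rim 47 mm or less above the base's origin).
- spare_mid (a point): Blue canister, same shape as the red one (52 mm across, 100 mm high): not needed, to be left alone. This point is its centre, half-way up.
- calculator: Grey desk calculator, 150 x 100 x 18 mm, long along its x. Origin at the centre of its underside.
- stapler: Red and black stapler, 140 x 36 x 45 mm, long along its x. Origin at the centre of its underside.
- pen_cup: Black empty pen cup, 76 mm across, 95 mm high. Origin at the centre of its underside.
- bell: Steel counter bell, 84 mm across, 60 mm high. Origin at the centre of its underside.
- tape_measure: Yellow tape-measure case, 70 x 45 x 62 mm. Origin at the centre of its underside.
Not all that is in view belongs to the job. Leave any green or white look-alike of the part that bears cover_mid alone.

How it is judged:
By the outcome, as a careful person would: the job done as asked, in the order asked, and still so for the second after the job is handed in, with the robot touching nothing.
It also fails if it takes over 72 s, if anything falls off the work surface, if the arm or the gripper's body presses on something with over 40 N, if the wrist force passes 120 N, or if a joint passes its speed limit or range.

## Working session

There is one attempt and no reset: what is moved stays moved. The work goes in short steps, Python scripts to look and compute and a tool call to move; the robot and the scene stay as the last step left them, time stands still between calls to the robot, and variables do not carry over. Pictures are saved under pics/ and viewed, and the job is handed in when it is done.

Besides the shell and the picture viewer there is one more tool, called after "Emit:" as name([rows], argument=value, ...), one row to a line, values as JSON. drive_tool: Moves the arm, as the interface text tells. Its arguments: {"type":"object","properties":{"plan":{"type":"array"},"newtons":{"type":"number"}},"required":["plan"]}

```bash
ls; mkdir -p pics; cat > h.py <<'E'
import numpy as np, cv2
from bench import manip
def shot(n,f):
    p=manip.camera(n); cv2.imwrite('pics/'+f,p['pixels']); return p
def ray(p,uv):
    K=np.array(p['intrinsics']);T=np.array(p['T'])
    d=T[:3,:3]@np.linalg.solve(K,[uv[0],uv[1],1]); return T[:3,3],d
def at_z(p,uv,z):
    o,d=ray(p,uv); return o+d*(z-o[2])/d[2]
def proj(p,X):
    K=np.array(p['intrinsics']);T=np.array(p['T'])
    c=T[:3,:3].T@(np.array(X,float)-T[:3,3]); u=K@c; return u[:2]/u[2]
def tri(l):
    A=np.zeros((3,3));b=np.zeros(3)
    for p,uv in l:
        o,d=ray(p,uv); d=d/np.linalg.norm(d); M=np.eye(3)-np.outer(d,d); A+=M;b+=M@o
    return np.linalg.solve(A,b)
E
python3 - <<'E'
from h import *
a=shot('scene','s0.png'); b=shot('top','t0.png')
np.set_printoptions(precision=1,suppress=True)
print(manip.state())
for n,p in(('s',a),('t',b)):
    print(p['T'],p['intrinsics'])
    for t in ['stand','neck_mouth','ledge_top','inner_mid','cover_mid','cover_grip','cover_rim','spare_mid','calculator','stapler','pen_cup','bell','tape_measure']:
        print(n,t,[(np.round(m['location'],1),round(m['confidence'],2)) for m in manip.mark_of(t,p)][:4])
E
```

```text
pics
{'time_s': 0.1, 'joints': array([-0.9,  0.4,  0. , -0. , -1.2, -0.3]), 'joint_vel': array([-0., -0.,  0.,  0.,  0., -0.]), 'tau': array([ -0. , -39.3,  18.9,   4.2,  -0. ,  -0. ]), 'tcp_pos': array([ 254. , -570.5,  230.3]), 'tcp_rot': array([ 0.5,  0.8,  0. , -0. ]), 'ft_force': array([0.1, 0.1, 1.3]), 'wrist_torque': array([-0., -0., -0.]), 'grip_width': 85.38858254862025}
[[   0.5    0.6   -0.6 1261.4]
 [   0.9   -0.4    0.3 -413.2]
 [  -0.    -0.7   -0.8  992.4]
 [   0.     0.     0.     1. ]] [[589.7   0.  316.7]
 [  0.  589.7 236.5]
 [  0.    0.    1. ]]
s stand [(array([326.8, 234.9]), 0.96)]
s neck_mouth [(array([325.1, 211.9]), 0.62)]
s ledge_top [(array([328.2, 221. ]), 0.83), (array([324.6, 211.4]), 0.68)]
s inner_mid [(array([392.9, 175.7]), 0.9)]
s cover_mid [(array([134.1, 319.8]), 0.92), (array([172.4, 224.5]), 0.8), (array([203.9, 274.2]), 0.76), (array([101.4, 256.4]), 0.76)]
s cover_grip [(array([167.9, 211.4]), 0.98), (array([131.4, 304.8]), 0.96), (array([198.9, 258.7]), 0.92), (array([ 91.7, 245.6]), 0.74)]
s cover_rim [(array([113., 274.]), 0.68), (array([4
[... 675 characters left out ...]
 cover_mid [(array([426.4, 270.5]), 0.96), (array([425. , 327.6]), 0.94), (array([482.9, 256.3]), 0.72), (array([308.7, 266.1]), 0.18)]
t cover_grip [(array([490.4, 323.1]), 0.76), (array([426. , 264.5]), 0.71), (array([429.3, 330.6]), 0.65), (array([487.1, 253.9]), 0.65)]
t cover_rim [(array([415.4, 271.7]), 0.91), (array([476.1, 257.1]), 0.78), (array([481.3, 326.7]), 0.57)]
t spare_mid [(array([309. , 170.5]), 0.56)]
t calculator [(array([250.6, 191.6]), 0.63)]
t stapler [(array([398.4, 191.3]), 0.86)]
t pen_cup [(array([457.7, 199.4]), 0.78)]
t bell [(array([198.3, 192.4]), 0.62), (array([249.5, 192.4]), 0.38)]
t tape_measure [(array([306.1, 173.2]), 0.89), (array([226.2, 277.8]), 0.58)]
```

View pics/s0.png

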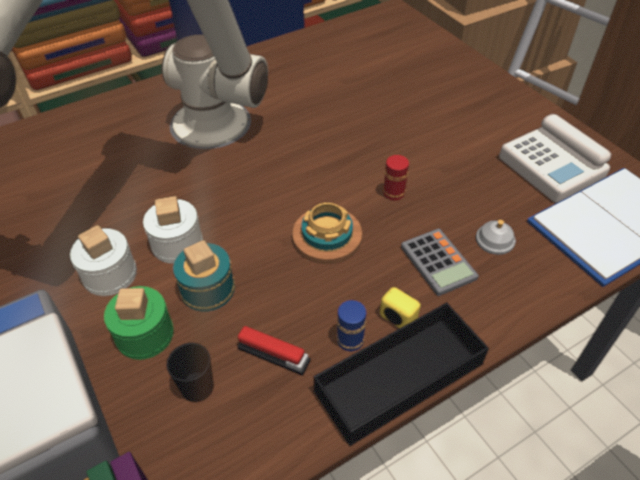

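View pics/t0.png

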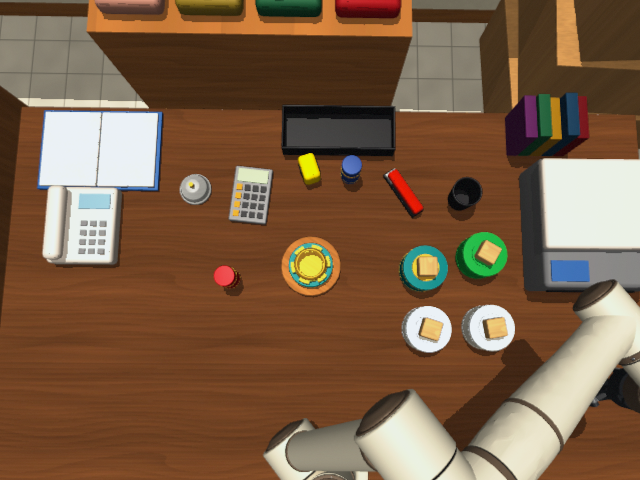

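The teal cover is at scene (203,275) / top (425,268). Its look-alikes are the green one at scene (139,320) / top (483,256) and the whites at scene (172,230) and (103,260) / top (428,330) and (489,328). The red canister is at scene (396,177) / top (226,277), and the blue one at scene (352,325) is to be left alone. Next I'll take close crops and measure.

```bash
python3 - <<'E'
from h import *
np.set_printoptions(precision=1,suppress=True)
a=manip.camera('scene'); b=manip.camera('top')
def crop(p,c,r,s=8):
    x,y=c; im=p['pixels'][y-r:y+r,x-r:x+r]; return cv2.resize(im,(400,400),interpolation=cv2.INTER_CUBIC)
out=np.hstack([crop(b,(425,268),40),crop(b,(311,266),36)]); cv2.imwrite('pics/c1.png',out)
out=np.hstack([crop(a,(203,275),40),crop(a,(327,230),40)]); cv2.imwrite('pics/c2.png',out)
out=np.hstack([crop(b,(226,277),25),crop(a,(396,177),30)]); cv2.imwrite('pics/c3.png',out)
for n,p in(('s',a),('t',b)):
    for t in ['stand','inner_mid','cover_mid','cover_grip']:
        for m in manip.masks_of(t,p)[:4]:
            ys,xs=np.nonzero(m['mask']); print(n,t,np.array(m['rect']),round(m['confidence'],2),xs.mean().round(1),ys.mean().round(1),p['pixels'][m['mask']].mean(0))
print(at_z(b,(311,266),74),at_z(b,(425,268),100),at_z(b,(226,277),100),at_z(a,(396,177),50),at_z(a,(203,275),40))
print(a['T'][:3,3],b['T'][:3,3], b['T'])
E
```

```text
s stand [293.1 209.7 362.8 265. ] 0.87 326.5 239.1 [ 77.9 104.5 125.1]
s inner_mid [381.9 154.3 410.3 200.7] 0.8 395.0 176.9 [ 40.2  43.6 117.1]
s inner_mid [379.3 285.5 419.3 328.7] 0.5 398.3 307.1 [ 72.1 153.9 164.6]
s cover_mid [143.  200.2 201.1 263.5] 0.88 171.1 227.6 [156.2 169.8 177.7]
s cover_mid [103.  286.5 172.6 361. ] 0.67 138.8 322.2 [ 75.6 125.1  84.2]
s cover_mid [ 70.9 225.6 134.4 295.8] 0.66 102.8 260.9 [149.9 162.7 170.2]
s cover_mid [173.7 239.7 234.  312.7] 0.56 204.1 276.4 [ 90.1 106.4  96.8]
s cover_grip [176.3 242.5 232.7 311.8] 0.96 203.8 276.1 [ 90.6 106.9  97. ]
s cover_grip [107.3 285.4 172.1 360.8] 0.69 138.7 322.4 [ 75.6 125.1  84.1]
s cover_grip [141.4 196.8 203.4 262.5] 0.67 171.0 227.3 [156.7 170.3 178.4]
s cover_grip [ 69.4 227.1 135.3 297.5] 0.61 103.1 261.0 [150.6 163.4 170.7]
t stand [281.1 236.9 344.7 292.7] 0.95 310.5 265.8 [ 75.7 148.9 177.7]
t inner_mid [212.1 262.7 240.2 288.1] 0.59 226.5 276.8 [ 55.5  59.6 189.7]
t cover_mid [464.4 306.7 513.9 352.4] 0.95 488.2 327.1 [180.7 196.  202.1]
t cover_mid [400.  245.3 448.5 294.8] 0.73 423.1 268.3 [113.9 146.4  94.7]
t cover_mid [402.4 306.6 452.2 351.3] 0.6 426.2 328.3 [195.9 209.9 215.2]
t cover_mid [454.8 234.9 508.3 282.7] 0.6 481.0 255.5 [ 66.2 152.4  70. ]
t cover_grip [398.1 244.8 447.8 292.8] 0.88 423.4 268.3 [114.2 146.7  94.9]
t cover_grip [403.7 309.7 452.9 353.2] 0.86 426.5 328.8 [193.3 207.4 213.1]
t cover_grip [461.4 303.  511.6 350.4] 0.85 487.7 326.9 [177.4 192.7 199.4]
t cover_grip [455.9 233.1 504.5 278.2] 0.81 481.5 255.1 [ 67.8 156.   70.6]
[512.9  45.7  74. ] [ 508.  -235.6  100. ] [481.2 252.  100. ] [485.2 260.1  50. ] [ 505.  -239.8   40. ]
[1261.4 -413.2  992.4] [ 373.9   11.  1422.9] [[   0.    -1.     0.1  373.9]
 [  -1.    -0.    -0.    11. ]
 [   0.    -0.1   -1.  1422.9]
 [   0.     0.     0.     1. ]]
```

View pics/c1.png

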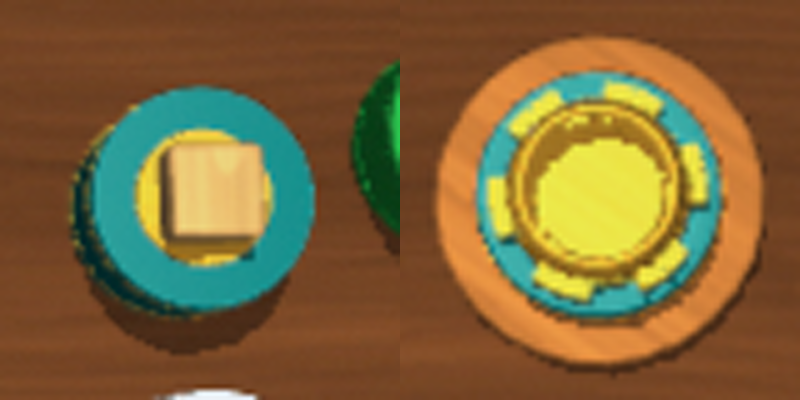

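View pics/c2.png

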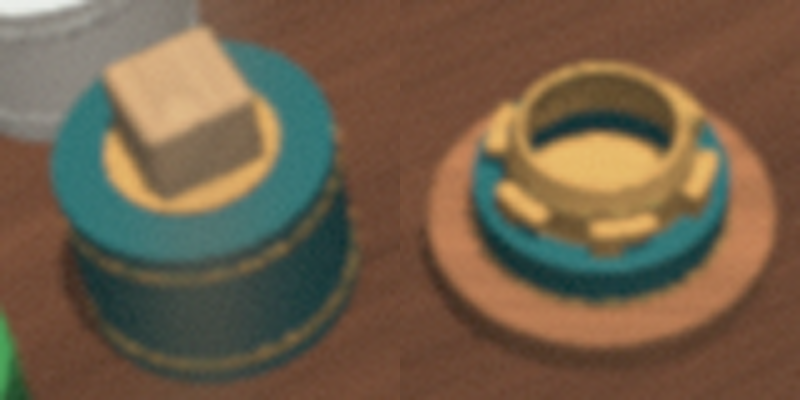

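View pics/c3.png

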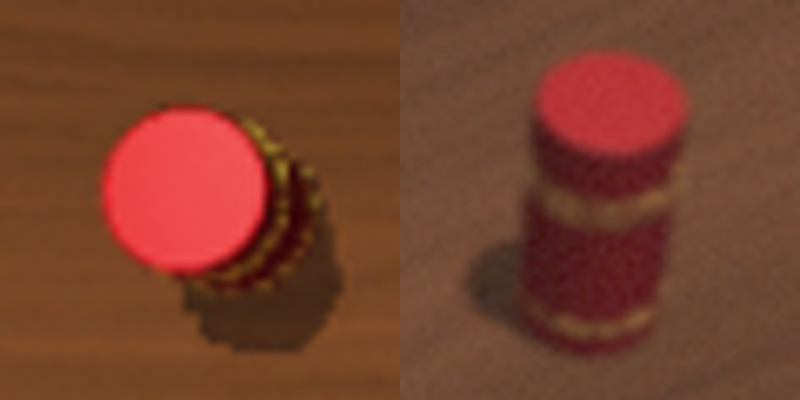

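```bash
cat > meas.py <<'E'
from h import *
np.set_printoptions(precision=2,suppress=True)
def warp(p,z,c,half=90,s=4):
    # world-plane rectified picture: x right, y up(flipped)
    W=np.array([[c[0]-half,c[1]-half,z],[c[0]+half,c[1]-half,z],[c[0]+half,c[1]+half,z],[c[0]-half,c[1]+half,z]])
    src=np.float32([proj(p,w) for w in W]); n=2*half*s
    dst=np.float32([[0,n],[n,n],[n,0],[0,0]])
    return cv2.warpPerspective(p['pixels'],cv2.getPerspectiveTransform(src,dst),(n,n),flags=cv2.INTER_CUBIC)
def w2(c,uv,half=90,s=4): return np.array([c[0]-half+uv[0]/s, c[1]+half-uv[1]/s])
def big(m):
    m=cv2.morphologyEx(m.astype(np.uint8),cv2.MORPH_CLOSE,np.ones((5,5)))
    cs,_=cv2.findContours(m,cv2.RETR_EXTERNAL,cv2.CHAIN_APPROX_NONE); return max(cs,key=cv2.contourArea)
def disc(p,z,c,f,name):
    im=warp(p,z,c); hsv=cv2.cvtColor(im,cv2.COLOR_BGR2HSV).astype(int); k=big(f(hsv,im.astype(int)))
    h=cv2.convexHull(k); (u,v),ax,an=cv2.fitEllipse(h); C=w2(c,(u,v)); print(name,C,'axes mm',np.array(ax)/4); return C
E
python3 - <<'E'
from meas import *
a=manip.camera('scene'); b=manip.camera('top')
teal=lambda h,i:(h[...,0]>78)&(h[...,0]<102)&(h[...,1]>90)&(h[...,2]>60)
tealb=lambda h,i:(h[...,0]>78)&(h[...,0]<102)&(h[...,1]>90)&(h[...,2]>110)
red=lambda h,i:((h[...,0]<6)|(h[...,0]>174))&(h[...,1]>130)&(h[...,2]>190)
reds=lambda h,i:((h[...,0]<8)|(h[...,0]>172))&(h[...,1]>130)&(h[...,2]>150)
oran=lambda h,i:(h[...,0]<15)&(h[...,2]>190)&(h[...,1]>100)
disc(b,85,(508,-237),tealb,'cover top')
disc(a,85,(508,-237),tealb,'cover scene')
disc(b,100,(481,252),red,'red top')
disc(a,100,(481,252),reds,'red scene')
disc(b,44,(510,45),teal,'shoulder top')
disc(a,44,(510,45),teal,'shoulder scene')
disc(b,20,(510,45),oran,'plinth top')
# stuff
cv2.imwrite('pics/w1.png',np.hstack([cv2.resize(warp(b,58,(511,45),60),(400,400)),cv2.resize(warp(b,125,(507,-237),60),(400,400))]))
cv2.imwrite('pics/w2.png',np.hstack([cv2.resize(warp(a,58,(511,45),60),(400,400)),cv2.resize(warp(a,125,(507,-237),60),(400,400))]))
for n,p in(('t',b),('s',a)):
    c=(507,-237); im=warp(p,125,c); hsv=cv2.cvtColor(im,cv2.COLOR_BGR2HSV).astype(int)
    m=(hsv[...,0]<22)&(hsv[...,1]<140)&(hsv[...,2]>(215 if n=='t' else 150)); k=big(m); r=cv2.minAreaRect(k); print(n,'grip',w2(c,r[0]),np.array(r[1])/4,'ang',r[2])
s=manip.state(); print(s['tcp_rot'],s['tcp_pos'],s['joints'])
from scipy.spatial.transform import Rotation as R
M=R.from_quat(s['tcp_rot']).as_matrix(); print(M, np.arctan2(M[1,0],M[0,0]))
E
```

```text
cover top [ 512.14 -238.64] axes mm [110.63 111.26]
cover scene [ 518.27 -231.32] axes mm [ 87.69 101.09]
red top [485.44 258.21] axes mm [48.75 48.95]
red scene [487.32 256.89] axes mm [49.46 50.62]
shoulder top [519.59  48.46] axes mm [111.91 112.93]
shoulder scene [528.61  42.95] axes mm [107.58 124.54]
plinth top [520.2   48.55] axes mm [150.56 151.33]
t grip [ 511.99 -238.45] [42.49 42.11] ang 88.8982925415039
s grip [ 533.88 -247.38] [65.25 87.75] ang 90.0
[ 0.54  0.84 -0.   -0.  ] [ 254.16 -570.95  231.31] [-0.89  0.38  0.01  0.   -1.19 -0.26]
[[-0.41  0.91 -0.  ]
 [ 0.91  0.41  0.  ]
 [ 0.   -0.   -1.  ]] 1.9896144538802834
```

View pics/w1.png

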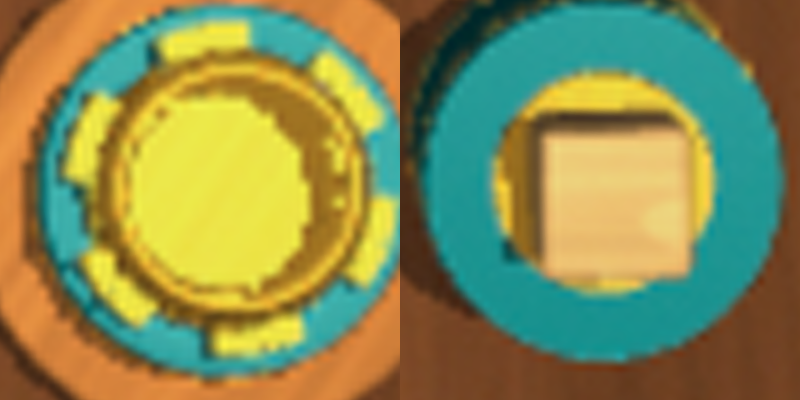

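View pics/w2.png

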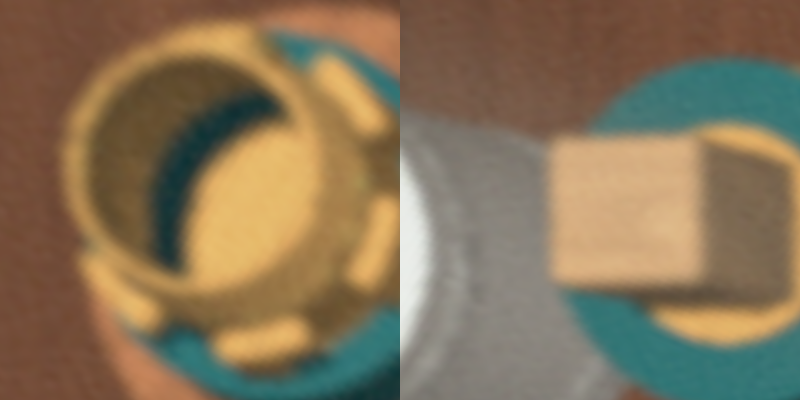

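```bash
python3 - <<'E'
from meas import *
a=manip.camera('scene'); b=manip.camera('top')
# ledge phase, top camera
for C in [(519.6,48.5),(520.5,48.2),(518.8,48.5)]:
    acc=0; prof=[]
    th=np.radians(np.arange(0,360,1.0))
    for t in th:
        v=[]
        for r in (44.5,46,47.5):
            u=proj(b,(C[0]+r*np.cos(t),C[1]+r*np.sin(t),58))
            px=cv2.getRectSubPix(b['pixels'],(1,1),tuple(map(float,u)))[0,0].astype(float); v.append(px[2]>140)
        prof.append(np.mean(v))
    prof=np.array(prof); z=(prof*np.exp(6j*th)).sum(); print(C,'ledge centre phase deg',np.degrees(np.angle(z))/6,'frac',prof.mean())
    e=np.nonzero(np.diff((prof>0.5).astype(int)))[0]; print(e)
# precise grip yaw top
c=(512,-238.5); im=warp(b,125,c,40,8); cv2.imwrite('pics/w3.png',im)
g=cv2.cvtColor(im,cv2.COLOR_BGR2HSV)
print(g[320,320],g[100,320])
m=(g[...,0]<20)&(g[...,1]<150)&(g[...,2]>190)
r=cv2.minAreaRect(big(m)); print(r[0][0]/8-40+c[0],40-r[0][1]/8+c[1],np.array(r[1])/8,r[2])
# neck mouth in scene : brass contour fit of the rim outer (z=74, dia 74)
im=warp(a,74,(520,48),60,6); cv2.imwrite('pics/w4.png',im)
im=warp(a,20,(520,48),90,4); cv2.imwrite('pics/w5.png',im)
E
```

```text
(519.6, 48.5) ledge centre phase deg -19.83308556820999 frac 0.5814814814814814
[ 21  56  81 116 142 177 203 238 263 298 323 358]
(520.5, 48.2) ledge centre phase deg -19.777385206356083 frac 0.5814814814814814
[ 22  57  83 117 142 177 202 237 262 297 323 358]
(518.8, 48.5) ledge centre phase deg -19.80744329032643 frac 0.5787037037037036
[ 21  55  80 115 141 176 204 239 264 299 324 358]
[ 20 133 237] [ 21 158 118]
511.31512451171875 -238.38783264160156 [44.   43.58] 88.90670013427734
```

View pics/w4.png

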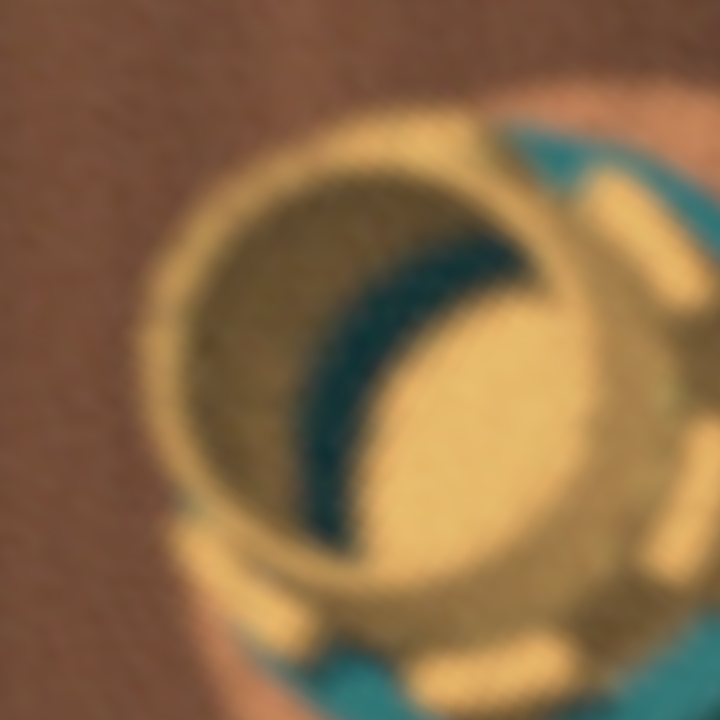

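View pics/w3.png

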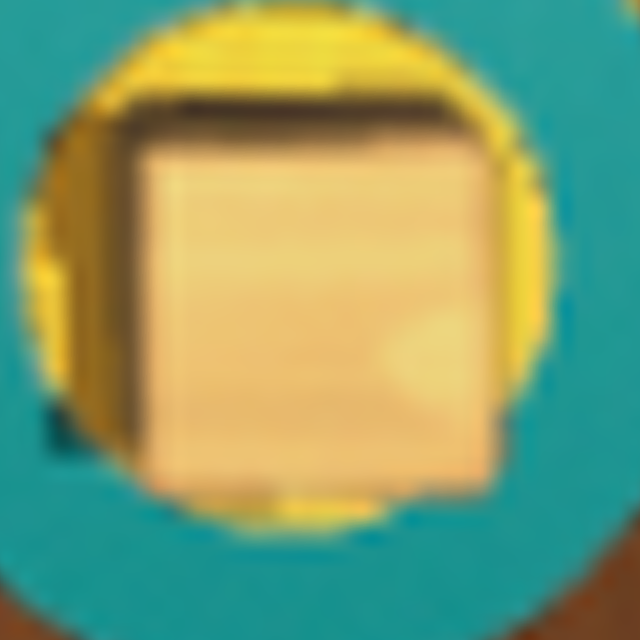

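Emit:
drive_tool([
  [[16, 13, 0], [0, 0, -0.05], 1],
  [[46, 38, 0], [0, 0, -0.15], 1],
  [[80, 66, 0], [0, 0, -0.27], 1],
  [[114, 94, 0], [0, 0, -0.39], 1],
  [[148, 122, 0], [0, 0, -0.51], 1],
  [[182, 150, 0], [0, 0, -0.63], 1],
  [[216, 179, 0], [0, 0, -0.75], 1],
  [[250, 207, 0], [0, 0, -0.87], 1],
  [[284, 235, 0], [0, 0, -0.99], 1],
  [[318, 263, 0], [0, 0, -1.08], 1],
  [[352, 291, 0], [0, 0, -1.14], 1],
  [[386, 320, 0], [0, 0, -1.152], 1],
])

```text
time_s: 3.3
tcp_pos: [389.7, -86.5, 231.9]
tcp_rot: [-0.001, 1.0, 0.0, 0.001]
ft_force: [0.8, 0.2, -0.0]
grip_width: 85.3
```

```bash
cat > st.py <<'E'
from h import *
from scipy.spatial.transform import Rotation as R
np.set_printoptions(precision=2,suppress=True)
def st():
    s=manip.state(); M=R.from_quat(s['tcp_rot']).as_matrix()
    print('t',round(s['time_s'],2),'pos',s['tcp_pos'],'yaw',round(np.arctan2(M[1,0],M[0,0]),4),'tilt',M[:2,2],'F',s['ft_force'],'T',s['wrist_torque'],'w',round(s['grip_width'],1),'q',s['joints']); return s
if __name__=='__main__': st()
E
python3 st.py
```

```text
t 3.3 pos [389.66 -86.46 231.85] yaw -3.1401 tilt [0. 0.] F [ 0.78  0.17 -0.02] T [ 0.05 -0.15  0.02] w 85.3 q [ 0.19 -0.01 -0.5   0.   -1.09 -0.19]
```

Emit:
drive_tool([
  [[-6, 20, 0], [0, 0, 0], 1],
  [[-17, 60, 0], [0, 0, 0], 1],
  [[-30, 106, 0], [0, 0, 0], 1],
  [[-43, 153, 0], [0, 0, 0], 1],
  [[-56, 200, 0], [0, 0, 0], 1],
  [[-69, 246, 0], [0, 0, 0], 1],
  [[-81, 290, 0], [0, 0, 0], 1],
  [[-91, 325, 20], [0, 0, 0], 1],
  [[-96, 342, 50], [0, 0, 0], 1],
  [[-97, 346, 80], [0, 0, 0], 1],
  [[-97, 346, 100], [0, 0, 0], 1],
  [[-97, 346, 105], [0, 0, 0], 1],
])

```text
time_s: 4.5
tcp_pos: [485.2, 257.0, 123.7]
tcp_rot: [-0.0, 1.0, -0.002, -0.002]
ft_force: [1.2, 0.3, 0.4]
grip_width: 85.6
```

```bash
python3 - <<'E'
from st import *
st()
a=manip.camera('scene'); b=manip.camera('top')
cv2.imwrite('pics/d1.png',np.hstack([cv2.resize(a['pixels'][110:230,340:460],(400,400),interpolation=cv2.INTER_CUBIC),cv2.resize(b['pixels'][220:340,160:280],(400,400),interpolation=cv2.INTER_CUBIC)]))
E
```

```text
t 4.5 pos [485.22 257.04 123.65] yaw -3.1415 tilt [-0. -0.] F [1.2  0.34 0.45] T [-0.05  0.02 -0.02] w 85.6 q [ 0.78  0.36 -0.32 -0.   -0.89 -0.78]
```

View pics/d1.png

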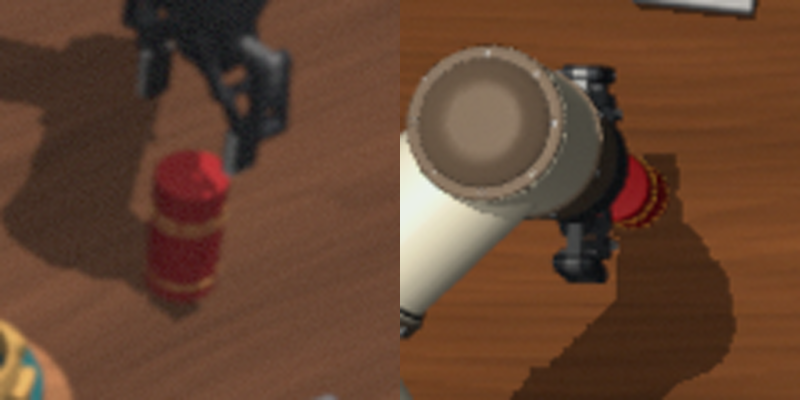

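```bash
python3 - <<'E'
from h import *
a=manip.camera('scene')
for X in [(485.2,257,124),(485.2,257,137),(486.4,257.6,100),(486.4-42,257.6,137),(486.4+42,257.6,137)]: 
    u=proj(a,X); print(X,u,(u-[340,110])/120*400)
E
```

```text
(485.2, 257, 124) [397.7968114  153.10689979] [192.65603801 143.68966596]
(485.2, 257, 137) [398.32816447 148.61342735] [194.42721489 128.71142449]
(486.4, 257.6, 100) [397.36637843 161.43565695] [191.22126142 171.45218983]
(444.4, 257.6, 137) [387.75097077 138.54235753] [159.16990257  95.14119178]
(528.4, 257.6, 137) [410.40375179 159.47793199] [234.67917263 164.92643998]
```

Emit:
drive_tool([
  [[0, 0, 10], [0, 0, 0], 1],
  [[0, 0, 30], [0, 0, 0], 1],
  [[0, 0, 52], [0, 0, 0], 1],
  [[0, 0, 66], [0, 0, 0], 1],
  [[0, 0, 72], [0, 0, 0], 1],
  [[0, 0, 72], [0, 0, 0], 1],
  [[0, 0, 72], [0, 0, 0], 0.45],
  [[0, 0, 72], [0, 0, 0], 0.45],
  [[0, 0, 72], [0, 0, 0], 0.45],
  [[0, 0, 72], [0, 0, 0], 0.45],
  [[0, 0, 72], [0, 0, 0], 0.45],
  [[0, 0, 72], [0, 0, 0], 0.45],
], newtons=40)

```text
time_s: 5.85
tcp_pos: [487.0, 258.3, 55.5]
tcp_rot: [-0.0, 1.0, 0.001, 0.001]
ft_force: [-1.9, -1.2, 6.1]
grip_width: 50.9
```

```bash
python3 st.py
```

```text
t 5.85 pos [486.99 258.26  55.47] yaw -3.1411 tilt [0. 0.] F [-1.92 -1.17  6.1 ] T [0.01 0.51 0.03] w 50.9 q [ 0.78  0.45 -0.39  0.   -0.72 -0.78]
```

Emit:
drive_tool([
  [[0, 0, -4], [0, 0, 0], 0.45],
  [[0, 0, -14], [0, 0, 0], 0.45],
  [[0, 0, -34], [0, 0, 0], 0.45],
  [[0, 0, -60], [0, 0, 0], 0.45],
  [[0, 0, -86], [0, 0, 0], 0.45],
  [[0, 0, -106], [0, 0, 0], 0.45],
  [[-3, -15, -117], [0, 0, 0], 0.45],
  [[-8, -45, -120], [0, 0, 0], 0.45],
  [[-13, -80, -120], [0, 0, 0], 0.45],
  [[-19, -115, -120], [0, 0, 0], 0.45],
  [[-25, -148, -120], [0, 0, 0], 0.45],
  [[-29, -177, -120], [0, 0, 0], 0.45],
])

```text
time_s: 7.05
tcp_pos: [514.9, 78.4, 174.0]
tcp_rot: [0.001, 1.0, -0.0, -0.001]
ft_force: [0.4, 1.0, -1.8]
grip_width: 51.3
```

Emit:
drive_tool([
  [[-3, -18, 0], [0, 0, 0], 0.45],
  [[-5, -29, 0], [0, 0, 0], 0.45],
  [[-6, -34, 0], [0, 0, 0], 0.45],
  [[-6, -34, 0], [0, 0, 0], 0.45],
  [[-6, -34, 0], [0, 0, 0], 0.45],
  [[-6, -34, 0], [0, 0, 0], 0.45],
])

```text
time_s: 7.65
tcp_pos: [521.5, 47.6, 174.3]
tcp_rot: [-0.001, 1.0, 0.0, -0.0]
ft_force: [-0.3, 0.2, -2.2]
grip_width: 51.0
```

```bash
python3 - <<'E'
from meas import *
from st import st
st()
a=manip.camera('scene'); b=manip.camera('top')
cv2.imwrite('pics/d2.png',np.hstack([cv2.resize(a['pixels'][150:270,270:390],(400,400),interpolation=cv2.INTER_CUBIC),cv2.resize(b['pixels'][200:320,250:370],(400,400),interpolation=cv2.INTER_CUBIC)]))
X=(522,47)
for z in (74,): 
    u=proj(a,(*X,z)); print(u,(u-[270,150])/120*400)
for x in [(521.5,47,114)]: u=proj(a,x); print('can bottom',u,(u-[270,150])/120*400)
E
```

```text
t 7.65 pos [521.49  47.55 174.29] yaw -3.1404 tilt [-0.  0.] F [-0.25  0.2  -2.16] T [ 0.    0.03 -0.  ] w 51.0 q [ 0.4   0.26 -0.32 -0.   -0.98 -0.4 ]
[326.71 214.72] [189.02 215.72]
can bottom [326.59 201.42] [188.62 171.39]
```

View pics/d2.png

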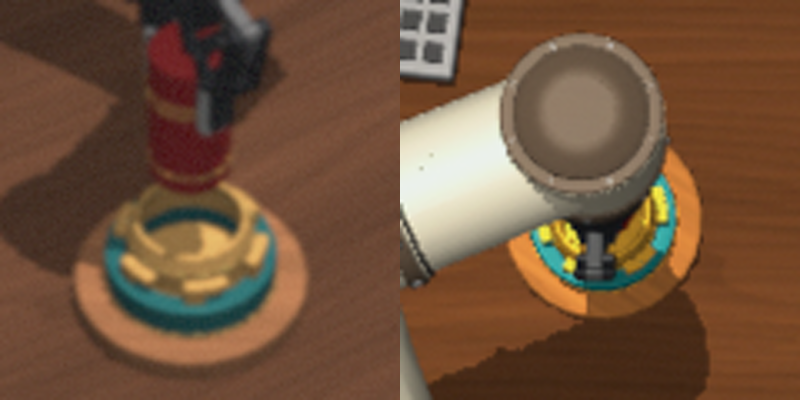

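```bash
python3 - <<'E'
from meas import *
a=manip.camera('scene')
p=dict(a); p['pixels']=cv2.imread('pics/s0.png')
im=warp(p,20,(520,48),100,4); cv2.imwrite('pics/w6.png',im)
hsv=cv2.cvtColor(im,cv2.COLOR_BGR2HSV); print(hsv[400,400],hsv[120,400],hsv[690,400],hsv[730,400],hsv[760,200])
im=warp(p,74,(520,48),60,6); print(proj(p,(522,47,74)))
E
```

```text
[ 17 141 163] [ 11 133 182] [ 11 138 179] [ 12 133  71] [ 11 134 120]
[326.71 214.72]
```

View pics/w6.png

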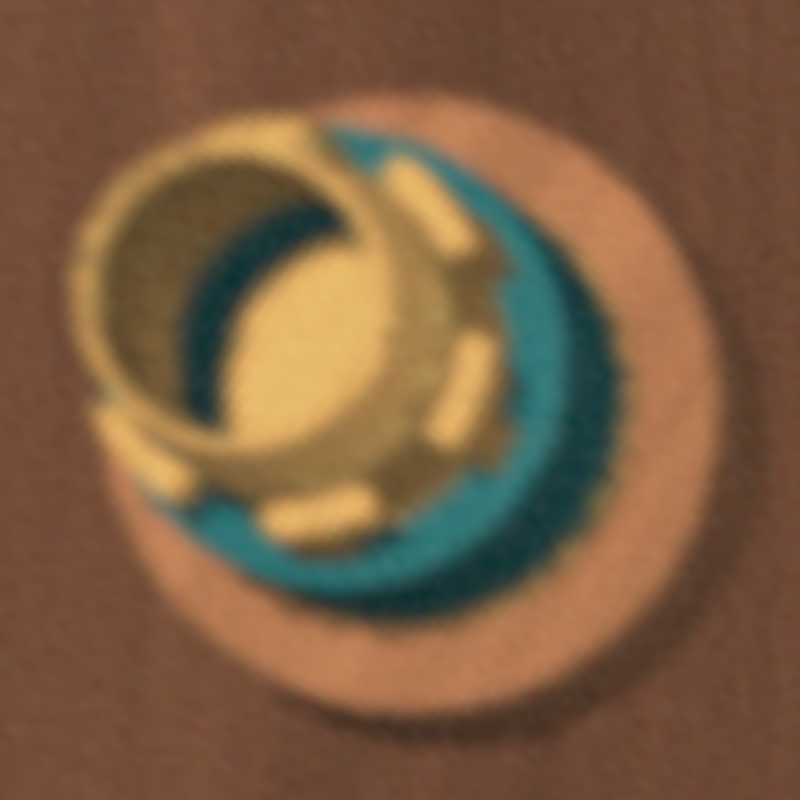

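Emit:
drive_tool([
  [[0, 0, 6], [0, 0, 0], 0.45],
  [[0, 0, 20], [0, 0, 0], 0.45],
  [[0, 0, 35], [0, 0, 0], 0.45],
  [[0, 0, 48], [0, 0, 0], 0.45],
  [[0, 0, 58], [0, 0, 0], 0.45],
  [[0, 0, 66], [0, 0, 0], 0.45],
  [[0, 0, 72], [0, 0, 0], 0.45],
  [[0, 0, 76], [0, 0, 0], 0.45],
  [[0, 0, 78], [0, 0, 0], 0.45],
  [[0, 0, 79.5], [0, 0, 0], 0.45],
  [[0, 0, 80], [0, 0, 0], 0.45],
  [[0, 0, 80], [0, 0, 0], 0.45],
])

```text
time_s: 9.0
tcp_pos: [521.7, 46.9, 94.5]
tcp_rot: [-0.0, 1.0, 0.0, 0.0]
ft_force: [-0.5, 0.5, -2.5]
grip_width: 50.6
```

```bash
python3 st.py
```

```text
t 9.0 pos [521.7   46.87  94.55] yaw -3.1416 tilt [0. 0.] F [-0.53  0.46 -2.48] T [-0.02 -0.07  0.03] w 50.6 q [ 0.4   0.36 -0.42  0.   -0.79 -0.4 ]
```

Emit:
drive_tool([
  [[0, 0, 0.5], [0, 0, 0], 0.45],
  [[0, 0, 1], [0, 0, 0], 0.45],
  [[0, 0, 1.5], [0, 0, 0], 0.45],
  [[0, 0, 2], [0, 0, 0], 0.45],
  [[0, 0, 2], [0, 0, 0], 0.45],
])

```text
time_s: 9.5
tcp_pos: [521.5, 46.8, 92.2]
tcp_rot: [-0.0, 1.0, -0.0, -0.0]
ft_force: [-0.2, -1.3, -2.7]
grip_width: 51.1
```

Emit:
drive_tool([
  [[0, 0, 0.5], [0, 0, 0], 0.45],
  [[0, 0, 1], [0, 0, 0], 0.45],
  [[0, 0, 1], [0, 0, 0], 0.45],
])

```text
time_s: 9.8
tcp_pos: [521.6, 46.8, 91.6]
tcp_rot: [-0.0, 1.0, -0.0, 0.0]
ft_force: [-0.3, -0.4, 0.4]
grip_width: 51.1
```

Emit:
drive_tool([
  [[0, 0, 0.4], [0, 0, 0], 0.45],
  [[0, 0, 0.4], [0, 0, 0], 0.45],
])

```text
time_s: 10.0
tcp_pos: [521.6, 46.8, 91.5]
tcp_rot: [-0.0, 1.0, -0.0, 0.0]
ft_force: [-1.8, -0.9, 4.9]
grip_width: 50.9
```

Emit:
drive_tool([
  [[0, 0, 0], [0, 0, 0], 0.63],
  [[0, 0, 0], [0, 0, 0], 0.68],
  [[0, 0, 0], [0, 0, 0], 0.8],
  [[0, 0, 0], [0, 0, 0], 1],
  [[0, 0, 0], [0, 0, 0], 1],
  [[0, 0, 0], [0, 0, 0], 1],
])

```text
time_s: 10.6
tcp_pos: [521.6, 46.8, 90.9]
tcp_rot: [0.0, 1.0, 0.0, 0.0]
ft_force: [0.5, 0.1, -1.4]
grip_width: 85.6
```

```bash
python3 - <<'E'
from st import *
st()
a=manip.camera('scene')
cv2.imwrite('pics/d3.png',cv2.resize(a['pixels'][150:270,270:390],(600,600),interpolation=cv2.INTER_CUBIC))
E
```

```text
t 10.6 pos [521.62  46.84  90.88] yaw 3.1416 tilt [0. 0.] F [ 0.46  0.13 -1.4 ] T [ 0.04 -0.01  0.  ] w 85.6 q [ 0.4   0.37 -0.42 -0.   -0.78 -0.4 ]
```

View pics/d3.png

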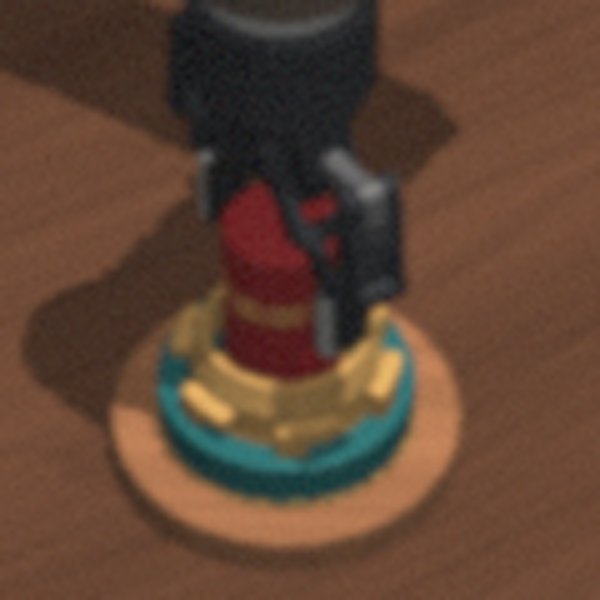

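Emit:
drive_tool([
  [[0, 0, -8], [0, 0, 0], 1],
  [[0, 0, -28], [0, 0, 0], 1],
  [[0, 0, -60], [0, 0, 0], 1],
  [[0, 0, -95], [0, 0, 0], 1],
  [[0, -15, -122], [0, 0, 0], 1],
  [[1, -45, -130], [0, 0, 0], 1],
  [[3, -90, -130], [0, 0, 0], 1],
  [[5, -135, -130], [0, 0, -0.019], 1],
  [[6, -180, -130], [0, 0, -0.019], 1],
  [[7, -222, -130], [0, 0, -0.019], 1],
  [[8, -258, -130], [0, 0, -0.019], 1],
  [[9, -278, -130], [0, 0, -0.019], 1],
])

```text
time_s: 11.85
tcp_pos: [512.1, -233.8, 221.5]
tcp_rot: [-0.008, 1.0, -0.0, 0.0]
ft_force: [0.1, 0.3, 0.3]
grip_width: 85.3
```

Emit:
drive_tool([
  [[0, -7, 0], [0, 0, 0], 1],
  [[0, -8, 10], [0, 0, 0], 1],
  [[0, -8, 30], [0, 0, 0], 1],
  [[0, -8, 50], [0, 0, 0], 1],
  [[0, -8, 60], [0, 0, 0], 1],
  [[0, -8, 60], [0, 0, 0], 1],
])

```text
time_s: 12.45
tcp_pos: [511.8, -238.1, 159.2]
tcp_rot: [-0.01, 1.0, 0.0, -0.002]
ft_force: [1.1, -0.8, -0.5]
grip_width: 85.6
```

```bash
python3 - <<'E'
from st import *
st()
a=manip.camera('scene'); b=manip.camera('top')
cv2.imwrite('pics/d4.png',np.hstack([cv2.resize(a['pixels'][200:320,150:270],(400,400),interpolation=cv2.INTER_CUBIC),cv2.resize(b['pixels'][220:320,262:362],(400,400),interpolation=cv2.INTER_CUBIC)]))
for x in [(512.7-42,-239,172),(512.7+42,-239,172),(512.7,-239,125)]: u=proj(a,x); print(u,(u-[150,200])/120*400)
for x in [(521.3,47.3,136)]: u=proj(b,x); print(u,(u-[262,220])*4)
E
```

```text
t 12.45 pos [ 511.79 -238.07  159.2 ] yaw -3.1215 tilt [-0.  0.] F [ 1.11 -0.78 -0.5 ] T [ 0.01 -0.01  0.02] w 85.6 q [-0.15  0.35 -0.24 -0.   -0.98  0.17]
[185.13 220.33] [117.1   67.75]
[203.14 248.93] [177.13 163.11]
[198.06 250.51] [160.19 168.37]
[309.74 259.82] [190.97 159.28]
```

View pics/d4.png

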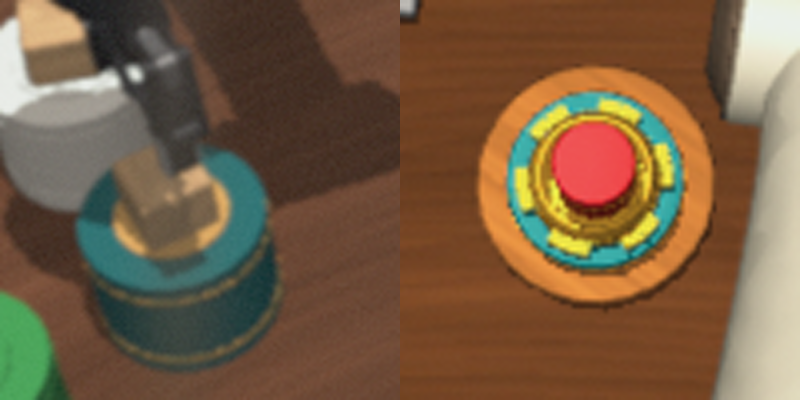

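Emit:
drive_tool([
  [[0, 0, 10], [0, 0, 0], 1],
  [[0, 0, 30], [0, 0, 0], 1],
  [[0, 0, 50], [0, 0, 0], 1],
  [[0, 0, 65], [0, 0, 0], 1],
  [[0, 0, 72], [0, 0, 0], 1],
  [[0, 0, 74], [0, 0, 0], 1],
  [[0, 0, 74], [0, 0, 0], 0.4],
  [[0, 0, 74], [0, 0, 0], 0.4],
  [[0, 0, 74], [0, 0, 0], 0.4],
  [[0, 0, 74], [0, 0, 0], 0.4],
  [[0, 0, 74], [0, 0, 0], 0.4],
  [[0, 0, 74], [0, 0, 0], 0.4],
], newtons=70)

```text
time_s: 13.75
tcp_pos: [513.5, -239.4, 88.0]
tcp_rot: [-0.01, 1.0, -0.0, 0.001]
ft_force: [-0.3, 1.4, 4.9]
grip_width: 45.4
```

```bash
python3 st.py
```

```text
t 13.75 pos [ 513.54 -239.38   87.98] yaw -3.1221 tilt [ 0. -0.] F [-0.28  1.4   4.88] T [ 0.2   0.16 -0.07] w 45.4 q [-0.15  0.43 -0.32  0.   -0.82  0.17]
```

Emit:
drive_tool([
  [[0, 0, -4], [0, 0, 0], 0.4],
  [[0, 0, -14], [0, 0, 0], 0.4],
  [[0, 0, -32], [0, 0, 0], 0.4],
  [[0, 0, -58], [0, 0, 0], 0.4],
  [[0, 0, -88], [0, 0, 0], 0.4],
  [[0, 0, -118], [0, 0, 0], 0.4],
  [[0, 0, -145], [0, 0, 0], 0.4],
  [[0, 0, -160], [0, 0, 0], 0.4],
  [[0, 10, -167], [0, 0, -0.02], 0.4],
  [[-1, 28, -170], [0, 0, -0.05], 0.4],
  [[-3, 58, -170], [0, 0, -0.08], 0.4],
  [[-5, 92, -170], [0, 0, -0.11], 0.4],
])

```text
time_s: 14.95
tcp_pos: [514.8, -145.9, 255.6]
tcp_rot: [-0.065, 0.998, 0.001, -0.001]
ft_force: [-0.3, 0.8, -3.1]
grip_width: 45.3
```

```bash
python3 - <<'E'
from st import *
st()
a=manip.camera('scene')
cv2.imwrite('pics/d5.png',a['pixels'])
E
```

```text
t 14.95 pos [ 514.76 -145.87  255.62] yaw -3.0123 tilt [-0.  0.] F [-0.29  0.8  -3.05] T [ 0.05 -0.04 -0.  ] w 45.3 q [ 0.03  0.22 -0.17 -0.   -1.19  0.1 ]
```

View pics/d5.png

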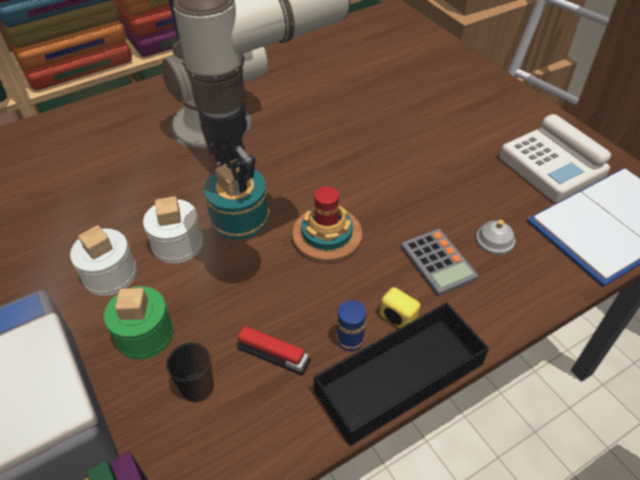

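Emit:
drive_tool([
  [[-5, 34, 0], [0, 0, -0.02], 0.4],
  [[-11, 68, 0], [0, 0, -0.04], 0.4],
  [[-16, 102, 0], [0, 0, -0.049], 0.4],
  [[-21, 134, 0], [0, 0, -0.049], 0.4],
  [[-25, 160, 0], [0, 0, -0.049], 0.4],
  [[-28, 178, 0], [0, 0, -0.049], 0.4],
  [[-30, 188, 0], [0, 0, -0.049], 0.4],
  [[-30.6, 191.8, 0], [0, 0, -0.049], 0.4],
  [[-30.6, 191.8, 0], [0, 0, -0.049], 0.4],
  [[-30.6, 191.8, 0], [0, 0, -0.049], 0.4],
  [[-30.6, 191.8, 0], [0, 0, -0.049], 0.4],
])

```text
time_s: 16.1
tcp_pos: [521.5, 46.2, 256.8]
tcp_rot: [-0.088, 0.996, -0.0, -0.0]
ft_force: [-0.3, 0.6, -3.1]
grip_width: 45.2
```

```bash
python3 - <<'E'
from st import *
st()
a=manip.camera('scene'); b=manip.camera('top')
cv2.imwrite('pics/d6.png',np.hstack([cv2.resize(a['pixels'][130:270,260:400],(400,400),interpolation=cv2.INTER_CUBIC),cv2.resize(b['pixels'][220:320,262:362],(400,400),interpolation=cv2.INTER_CUBIC)]))
E
```

```text
t 16.1 pos [521.48  46.25 256.83] yaw -2.9647 tilt [-0. -0.] F [-0.28  0.62 -3.1 ] T [ 0.02  0.01 -0.01] w 45.2 q [ 0.4   0.19 -0.2   0.   -1.18 -0.22]
```

View pics/d6.png

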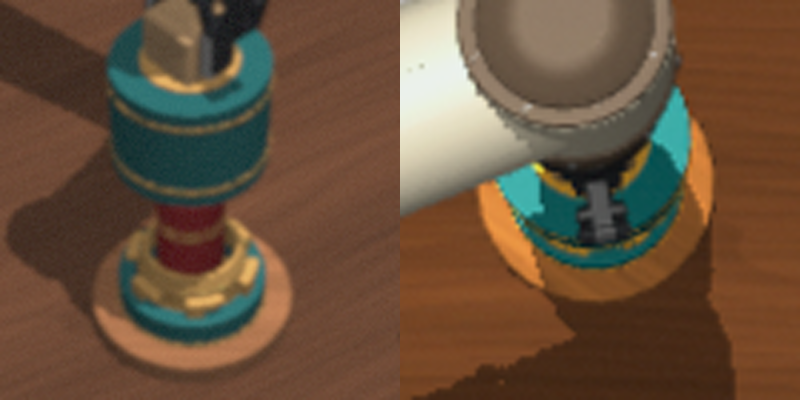

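```bash
cat > ov.py <<'E'
from meas import *
def overlay(p,circs,box,f,s=6):
    x0,y0,x1,y1=box
    im=cv2.resize(p['pixels'][y0:y1,x0:x1],None,fx=s,fy=s,interpolation=cv2.INTER_CUBIC)
    for (c,z,r,col) in circs:
        th=np.linspace(0,2*np.pi,200)
        pts=np.array([(proj(p,(c[0]+r*np.cos(t),c[1]+r*np.sin(t),z))-[x0,y0]+0.5)*s-0.5 for t in th])
        cv2.polylines(im,[np.round(pts*8).astype(np.int32)],True,col,1,cv2.LINE_AA,3)
    cv2.imwrite('pics/'+f,im)
E
python3 - <<'E'
from ov import *
a=manip.camera('scene'); b=manip.camera('top')
S=(521.4,47.5); C=(521.5,46.5); zr=168.8
W=(255,255,255);R_=(0,0,255)
L=[(S,20,78,W),(S,0,78,W),(S,44,57,R_),(S,74,37,R_),(C,zr+85,56,W),(C,zr,56,R_)]
overlay(a,L,(275,130,385,265),'o1.png',5.5)
overlay(b,L,(260,205,370,305),'o2.png',6)
E
```

```text
(no output)
```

View pics/o1.png

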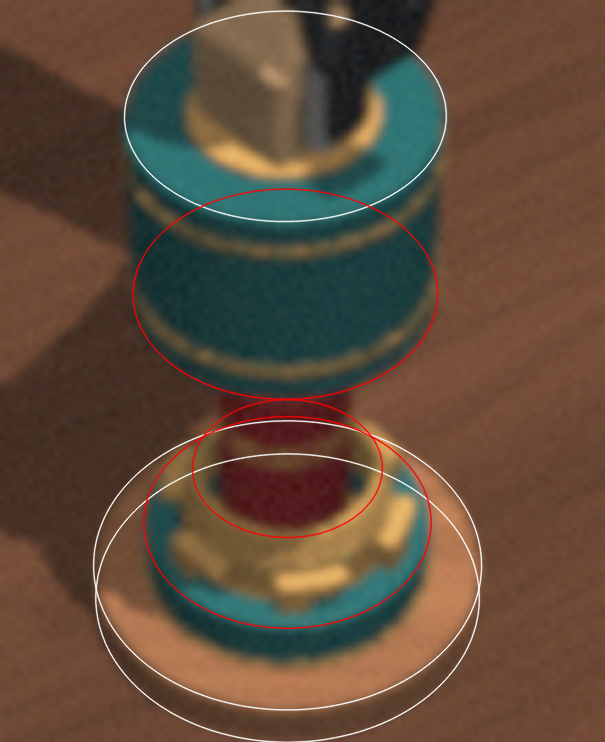

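View pics/o2.png

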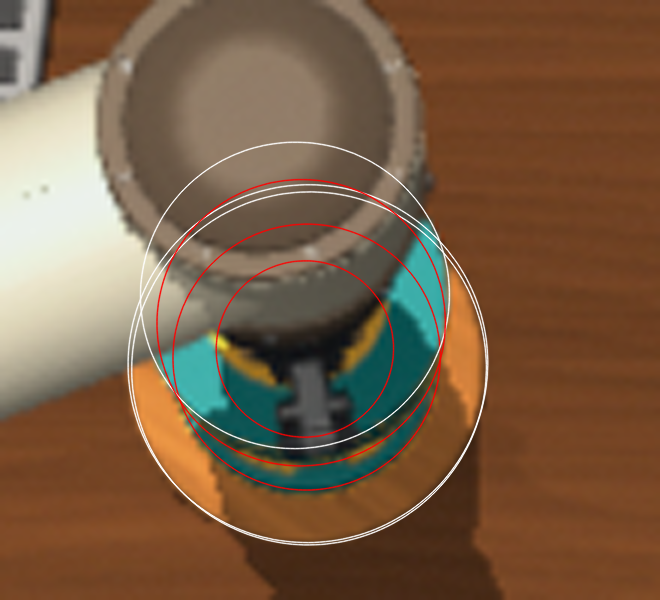

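Emit:
drive_tool([
  [[0, 0.6, 6], [0, 0, 0], 0.4],
  [[0, 0.6, 18], [0, 0, 0], 0.4],
  [[0, 0.6, 34], [0, 0, 0], 0.4],
  [[0, 0.6, 50], [0, 0, 0], 0.4],
  [[0, 0.6, 64], [0, 0, 0], 0.4],
  [[0, 0.6, 76], [0, 0, 0], 0.4],
  [[0, 0.6, 85], [0, 0, 0], 0.4],
  [[0, 0.6, 89], [0, 0, 0], 0.4],
  [[0, 0.6, 90], [0, 0, 0], 0.4],
  [[0, 0.6, 90], [0, 0, 0], 0.4],
])

```text
time_s: 17.3
tcp_pos: [521.9, 47.7, 167.2]
tcp_rot: [-0.089, 0.996, 0.0, 0.0]
ft_force: [0.1, -0.0, -2.1]
grip_width: 45.0
```

```bash
python3 - <<'E'
from ov import *
from st import st
s=st()
a=manip.camera('scene'); b=manip.camera('top')
S=(521.4,47.5); C=s['tcp_pos'][:2]; zr=s['tcp_pos'][2]-88
W=(255,255,255);R_=(0,0,255)
L=[(S,20,78,W),(S,44,57,R_),(C,zr+85,56,W),(C,zr,56,R_)]
overlay(a,L,(275,150,385,265),'o3.png',5.5)
E
```

```text
t 17.3 pos [521.86  47.74 167.23] yaw -2.9634 tilt [0. 0.] F [ 0.13 -0.   -2.1 ] T [-0.03  0.02  0.02] w 45.0 q [ 0.4   0.27 -0.33  0.   -0.97 -0.22]
```

View pics/o3.png

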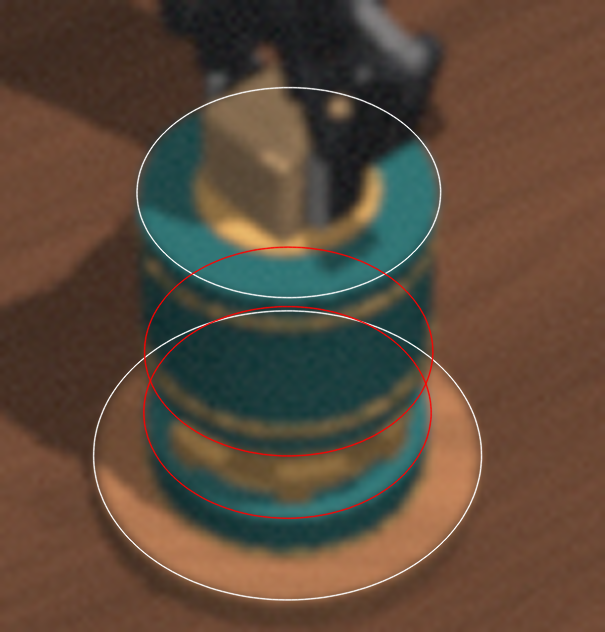

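Emit:
drive_tool([
  [[0, 0, 2], [0, 0, 0], 0.4],
  [[0, 0, 5], [0, 0, 0], 0.4],
  [[0, 0, 8], [0, 0, 0], 0.4],
  [[0, 0, 11], [0, 0, 0], 0.4],
  [[0, 0, 13], [0, 0, 0], 0.4],
  [[0, 0, 15], [0, 0, 0], 0.4],
  [[0, 0, 15], [0, 0, 0], 0.4],
])

```text
time_s: 18.1
tcp_pos: [521.3, 47.6, 151.5]
tcp_rot: [-0.089, 0.996, -0.0, -0.0]
ft_force: [-0.3, -0.6, -3.4]
grip_width: 45.0
```

Emit:
drive_tool([
  [[0, 0, 1], [0, 0, 0], 0.4],
  [[0, 0, 2], [0, 0, 0], 0.4],
  [[0, 0, 3], [0, 0, 0], 0.4],
  [[0, 0, 4], [0, 0, 0], 0.4],
  [[0, 0, 4], [0, 0, 0], 0.4],
])

```text
time_s: 18.6
tcp_pos: [521.4, 47.6, 147.8]
tcp_rot: [-0.089, 0.996, -0.0, -0.0]
ft_force: [0.1, -0.4, -3.8]
grip_width: 45.1
```

Emit:
drive_tool([
  [[0, 0, 0.5], [0, 0, 0], 0.4],
  [[0, 0, 1], [0, 0, 0], 0.4],
  [[0, 0, 1.5], [0, 0, 0], 0.4],
  [[0, 0, 1.5], [0, 0, 0], 0.4],
])

```text
time_s: 19.0
tcp_pos: [521.5, 47.6, 146.3]
tcp_rot: [-0.089, 0.996, -0.0, -0.0]
ft_force: [0.5, 0.5, -3.4]
grip_width: 45.7
```

```bash
python3 st.py
```

```text
t 19.0 pos [521.48  47.61 146.33] yaw -2.9636 tilt [-0. -0.] F [ 0.55  0.49 -3.42] T [-0.01 -0.   -0.  ] w 45.7 q [ 0.4   0.3  -0.36 -0.   -0.92 -0.22]
```

Emit:
drive_tool([
  [[0, 0, 0.5], [0, 0, 0], 0.4],
  [[0, 0, 1], [0, 0, 0], 0.4],
  [[0, 0, 1.5], [0, 0, 0], 0.4],
  [[0, 0, 1.5], [0, 0, 0], 0.4],
])

```text
time_s: 19.4
tcp_pos: [521.6, 47.6, 146.0]
tcp_rot: [-0.089, 0.996, -0.0, 0.0]
ft_force: [-4.3, 0.3, 5.7]
grip_width: 44.9
```

Emit:
drive_tool([
  [[0, 0, 0.5], [0, 0, 0], 0.4],
  [[0, 0, 1], [0, 0, 0], 0.4],
  [[0, 0, 1], [0, 0, 0], 0.4],
])

```text
time_s: 19.7
tcp_pos: [521.6, 47.6, 145.9]
tcp_rot: [-0.089, 0.996, -0.0, 0.0]
ft_force: [-5.5, 0.5, 11.1]
grip_width: 45.2
```

Emit:
drive_tool([
  [[0, 0, -0.7], [0, 0, 0], 0.4],
  [[0, 0, -0.7], [0, 0, 0.05], 0.4],
  [[0, 0, -0.7], [0, 0, 0.11], 0.4],
  [[0, 0, -0.7], [0, 0, 0.17], 0.4],
  [[0, 0, -0.7], [0, 0, 0.23], 0.4],
  [[0, 0, -0.7], [0, 0, 0.29], 0.4],
  [[0, 0, -0.7], [0, 0, 0.34], 0.4],
  [[0, 0, -0.7], [0, 0, 0.38], 0.4],
  [[0, 0, -0.7], [0, 0, 0.38], 0.4],
])

```text
time_s: 20.6
tcp_pos: [522.3, 47.6, 145.9]
tcp_rot: [0.101, 0.995, 0.0, 0.001]
ft_force: [-1.2, -0.4, 5.4]
grip_width: 45.1
```

```bash
python3 st.py
```

```text
t 20.6 pos [522.25  47.61 145.88] yaw 2.9397 tilt [ 0. -0.] F [-1.23 -0.39  5.39] T [-0.06  0.76 -0.11] w 45.1 q [ 0.4   0.3  -0.36  0.   -0.91 -0.6 ]
```

Emit:
drive_tool([
  [[0, 0, 0], [0, 0, 0.03], 0.4],
  [[0, 0, 0], [0, 0, 0.06], 0.4],
  [[0, 0, 0], [0, 0, 0.09], 0.4],
  [[0, 0, 0], [0, 0, 0.12], 0.4],
  [[0, 0, 0], [0, 0, 0.14], 0.4],
  [[0, 0, 0], [0, 0, 0.14], 0.4],
])

```text
time_s: 21.2
tcp_pos: [521.9, 47.2, 145.6]
tcp_rot: [0.17, 0.985, -0.0, 0.001]
ft_force: [-0.7, -2.3, 4.9]
grip_width: 45.1
```

```bash
python3 st.py
```

```text
t 21.2 pos [521.95  47.17 145.57] yaw 2.8001 tilt [ 0. -0.] F [-0.71 -2.3   4.95] T [-0.33  0.69  0.1 ] w 45.1 q [ 0.4   0.3  -0.36  0.   -0.91 -0.74]
```

```bash
python3 - <<'E'
from ov import *
from st import st
s=st()
a=manip.camera('scene'); b=manip.camera('top')
S=(521.4,47.5); C=s['tcp_pos'][:2]; zr=s['tcp_pos'][2]-88
W=(255,255,255);R_=(0,0,255)
L=[(S,20,78,W),(S,44,57,R_),(C,zr+85,56,W),(C,zr,56,R_)]
overlay(a,L,(275,150,385,265),'o4.png',5.5)
overlay(b,L,(260,205,370,305),'o5.png',6)
E
```

```text
t 21.2 pos [521.95  47.17 145.57] yaw 2.8001 tilt [ 0. -0.] F [-0.71 -2.3   4.95] T [-0.33  0.69  0.1 ] w 45.1 q [ 0.4   0.3  -0.36  0.   -0.91 -0.74]
```

View pics/o4.png

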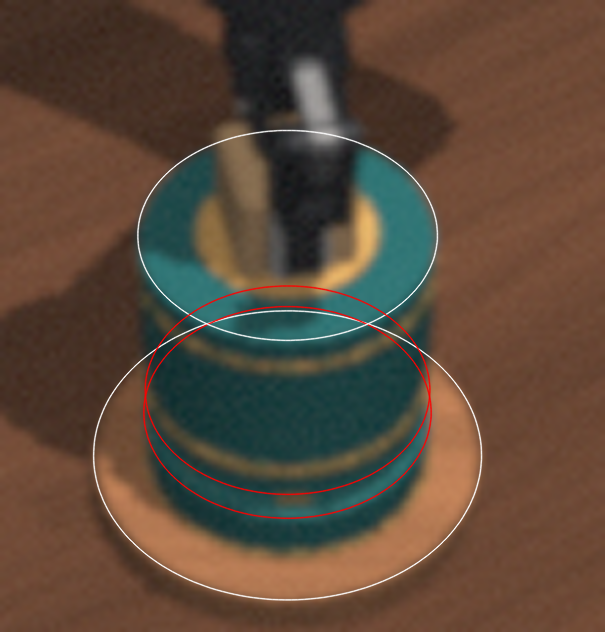

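View pics/o5.png

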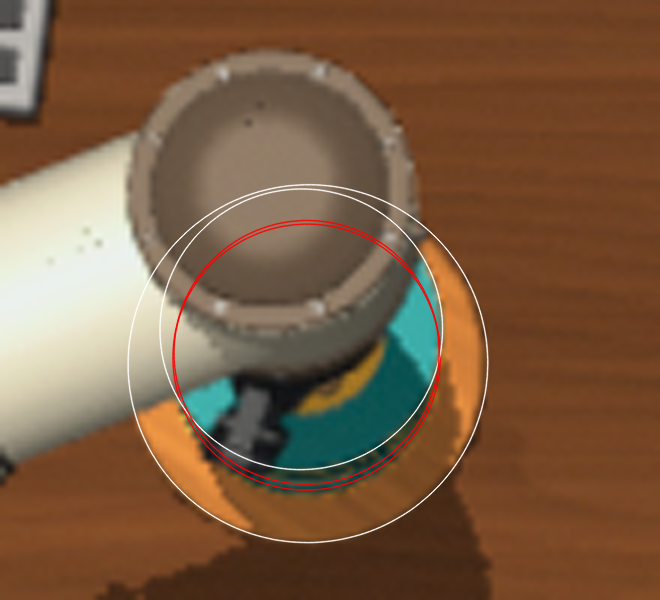

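Emit:
drive_tool([
  [[0, 0, 0], [0, 0, 0.02], 0.4],
  [[0, 0, 0], [0, 0, 0.04], 0.4],
  [[0, 0, 0], [0, 0, 0.04], 0.4],
])

```text
time_s: 21.6
tcp_pos: [521.7, 47.2, 145.4]
tcp_rot: [0.19, 0.982, -0.0, 0.0]
ft_force: [-1.0, -0.8, 4.9]
grip_width: 45.6
```

```bash
python3 st.py
```

```text
t 21.6 pos [521.74  47.23 145.39] yaw 2.76 tilt [ 0. -0.] F [-1.02 -0.75  4.89] T [-0.39  0.79  0.1 ] w 45.6 q [ 0.4   0.3  -0.36  0.   -0.91 -0.78]
```

Emit:
drive_tool([
  [[0, 0, 0], [0, 0, 0.02], 0.4],
  [[0, 0, 0], [0, 0, 0.05], 0.4],
  [[0, 0, 0], [0, 0, 0.05], 0.4],
])

```text
time_s: 21.9
tcp_pos: [521.1, 47.8, 143.7]
tcp_rot: [0.215, 0.977, 0.0, -0.0]
ft_force: [-0.9, 1.0, -3.9]
grip_width: 45.1
```

```bash
python3 st.py
```

```text
t 21.9 pos [521.09  47.79 143.65] yaw 2.7087 tilt [-0.  0.] F [-0.93  1.05 -3.9 ] T [ 0.14  0.16 -0.03] w 45.1 q [ 0.4   0.3  -0.36 -0.   -0.91 -0.83]
```

Emit:
drive_tool([
  [[0, 0, 0], [0, 0, 0.02], 0.4],
  [[0, 0, 0.5], [0, 0, 0.03], 0.4],
  [[0, 0, 1.5], [0, 0, 0.03], 0.4],
  [[0, 0, 3], [0, 0, 0.03], 0.4],
  [[0, 0, 4], [0, 0, 0.03], 0.4],
  [[0, 0, 4], [0, 0, 0.03], 0.4],
])

```text
time_s: 22.5
tcp_pos: [520.9, 47.9, 142.3]
tcp_rot: [0.227, 0.974, -0.0, -0.0]
ft_force: [-7.7, 3.1, 10.3]
grip_width: 44.9
```

```bash
python3 st.py
```

```text
t 22.5 pos [520.89  47.93 142.27] yaw 2.6833 tilt [-0. -0.] F [-7.7   3.13 10.27] T [1.29 2.69 1.12] w 44.9 q [ 0.4   0.3  -0.37  0.   -0.91 -0.86]
```

Emit:
drive_tool([
  [[0, 0, -1.5], [0, 0, 0], 0.4],
  [[0, 0, -2], [0, 0, -0.03], 0.4],
  [[0, 0, -2], [0, 0, -0.07], 0.4],
  [[0, 0, -2], [0, 0, -0.09], 0.4],
  [[0, 0, -2], [0, 0, -0.09], 0.4],
])

```text
time_s: 23.0
tcp_pos: [521.5, 47.8, 142.7]
tcp_rot: [0.185, 0.983, 0.0, -0.0]
ft_force: [-3.7, 3.3, 2.5]
grip_width: 45.2
```

```bash
python3 st.py
```

```text
t 23.0 pos [521.52  47.8  142.73] yaw 2.7689 tilt [-0.  0.] F [-3.74  3.3   2.52] T [ 1.19  1.49 -0.01] w 45.2 q [ 0.4   0.3  -0.36 -0.   -0.91 -0.77]
```

Emit:
drive_tool([
  [[0.9, 0.3, 0], [0, 0, 0], 0.4],
  [[0.9, 0.3, 1.5], [0, 0, 0], 0.4],
  [[0.9, 0.3, 3], [0, 0, 0], 0.4],
  [[0.9, 0.3, 4], [0, 0, 0], 0.4],
  [[0.9, 0.3, 4], [0, 0, 0], 0.4],
])

```text
time_s: 23.5
tcp_pos: [521.3, 48.2, 138.8]
tcp_rot: [0.185, 0.983, 0.0, 0.001]
ft_force: [-2.2, 0.6, 4.0]
grip_width: 45.2
```

```bash
python3 st.py
```

```text
t 23.5 pos [521.31  48.18 138.85] yaw 2.7697 tilt [ 0. -0.] F [-2.19  0.57  4.01] T [0.27 0.73 0.05] w 45.2 q [ 0.4   0.3  -0.37  0.   -0.9  -0.77]
```

Emit:
drive_tool([
  [[0.2, 0, 1.5], [0, 0, 0], 0.4],
  [[0.4, 0, 3], [0, 0, 0], 0.4],
  [[0.4, 0, 4.5], [0, 0, 0], 0.4],
  [[0.4, 0, 5.7], [0, 0, 0], 0.4],
  [[0.4, 0, 5.7], [0, 0, 0], 0.4],
])

```text
time_s: 24.0
tcp_pos: [521.2, 48.3, 133.3]
tcp_rot: [0.185, 0.983, 0.0, 0.001]
ft_force: [-1.0, 0.6, 5.0]
grip_width: 45.3
```

```bash
python3 st.py
```

```text
t 24.0 pos [521.2   48.3  133.29] yaw 2.7699 tilt [ 0. -0.] F [-0.97  0.63  4.98] T [-0.07  0.39  0.01] w 45.3 q [ 0.4   0.31 -0.38  0.   -0.88 -0.78]
```

Emit:
drive_tool([
  [[0, 0, 0], [0, 0, 0.04], 0.4],
  [[0, 0, 0], [0, 0, 0.1], 0.4],
  [[0, 0, 0], [0, 0, 0.16], 0.4],
  [[0, 0, 0], [0, 0, 0.22], 0.4],
  [[0, 0, 0], [0, 0, 0.27], 0.4],
  [[0, 0, 0], [0, 0, 0.28], 0.4],
  [[0, 0, 0], [0, 0, 0.28], 0.4],
])

```text
time_s: 24.7
tcp_pos: [521.0, 48.3, 133.2]
tcp_rot: [0.32, 0.947, 0.0, 0.001]
ft_force: [-0.6, -0.1, 4.7]
grip_width: 45.0
```

```bash
python3 st.py
```

```text
t 24.7 pos [520.98  48.27 133.24] yaw 2.4899 tilt [ 0. -0.] F [-0.59 -0.09  4.71] T [-0.12  0.51  0.01] w 45.0 q [ 0.4   0.31 -0.38  0.   -0.88 -1.06]
```

Turning freely under the ledges. Now I'll feel for the stop.

Emit:
drive_tool([
  [[0, 0, 0], [0, 0, 0.02], 0.4],
  [[0, 0, 0], [0, 0, 0.04], 0.4],
  [[0, 0, 0], [0, 0, 0.06], 0.4],
  [[0, 0, 0], [0, 0, 0.07], 0.4],
  [[0, 0, 0], [0, 0, 0.07], 0.4],
])

```text
time_s: 25.2
tcp_pos: [521.1, 48.3, 133.3]
tcp_rot: [0.353, 0.936, 0.0, 0.001]
ft_force: [-1.4, -0.3, 5.2]
grip_width: 45.5
```

```bash
python3 st.py
```

```text
t 25.2 pos [521.14  48.29 133.32] yaw 2.42 tilt [ 0. -0.] F [-1.41 -0.28  5.2 ] T [-0.07  0.43 -0.01] w 45.5 q [ 0.4   0.31 -0.38  0.   -0.88 -1.13]
```

Emit:
drive_tool([
  [[0, 0, 0], [0, 0, 0.01], 0.4],
  [[0, 0, 0], [0, 0, 0.025], 0.4],
  [[0, 0, 0], [0, 0, 0.025], 0.4],
])

```text
time_s: 25.5
tcp_pos: [521.0, 48.3, 133.3]
tcp_rot: [0.365, 0.931, 0.0, 0.001]
ft_force: [-1.4, -0.7, 5.7]
grip_width: 45.2
```

```bash
python3 st.py
```

```text
t 25.5 pos [521.03  48.25 133.31] yaw 2.3951 tilt [ 0. -0.] F [-1.4  -0.73  5.66] T [-0.1   0.54  0.04] w 45.2 q [ 0.4   0.31 -0.38  0.   -0.88 -1.15]
```

Emit:
drive_tool([
  [[0, 0, 0], [0, 0, 0.015], 0.4],
  [[0, 0, 0], [0, 0, 0.03], 0.4],
  [[0, 0, 0], [0, 0, 0.03], 0.4],
])

```text
time_s: 25.8
tcp_pos: [520.5, 48.4, 133.2]
tcp_rot: [0.377, 0.926, -0.0, 0.0]
ft_force: [-2.3, 0.5, 5.6]
grip_width: 45.2
```

```bash
python3 st.py
```

```text
t 25.8 pos [520.49  48.38 133.24] yaw 2.3693 tilt [ 0. -0.] F [-2.33  0.5   5.58] T [0.41 1.11 1.1 ] w 45.2 q [ 0.4   0.31 -0.38  0.   -0.88 -1.18]
```

Emit:
drive_tool([
  [[0, 0, -0.7], [0, 0, -0.015], 0.4],
  [[0, 0, -1.4], [0, 0, -0.015], 0.4],
  [[0, 0, -2], [0, 0, -0.015], 0.4],
  [[0, 0, -2.5], [0, 0, -0.015], 0.4],
  [[0, 0, -2.5], [0, 0, -0.015], 0.4],
])

```text
time_s: 26.3
tcp_pos: [520.4, 48.3, 135.0]
tcp_rot: [0.372, 0.928, -0.0, -0.0]
ft_force: [-0.7, 0.3, -0.6]
grip_width: 45.3
```

```bash
python3 st.py
```

```text
t 26.3 pos [520.39  48.34 134.97] yaw 2.3794 tilt [-0.  0.] F [-0.69  0.3  -0.6 ] T [0.05 0.05 0.2 ] w 45.3 q [ 0.4   0.31 -0.38 -0.   -0.89 -1.17]
```

Emit:
drive_tool([
  [[0, 0, -0.7], [0, 0, 0], 0.4],
  [[0, 0, -1.2], [0, 0, 0], 0.4],
  [[0, 0, -1.2], [0, 0, 0], 0.4],
])

```text
time_s: 26.6
tcp_pos: [520.3, 48.4, 135.1]
tcp_rot: [0.372, 0.928, -0.0, -0.0]
ft_force: [3.8, -1.3, -13.3]
grip_width: 45.1
```

```bash
python3 st.py
```

```text
t 26.6 pos [520.3   48.35 135.07] yaw 2.3792 tilt [-0.  0.] F [  3.83  -1.25 -13.3 ] T [-0.39 -1.61  0.2 ] w 45.1 q [ 0.4   0.31 -0.38 -0.   -0.89 -1.17]
```

Emit:
drive_tool([
  [[0, 0, 0.7], [0, 0, 0], 0.4],
  [[0, 0, 1.3], [0, 0, 0], 0.4],
  [[0, 0, 1.3], [0, 0, 0], 0.4],
  [[0, 0, 1.3], [0, 0, 0], 0.58],
  [[0, 0, 1.3], [0, 0, 0], 0.75],
  [[0, 0, 1.3], [0, 0, 0], 1],
  [[0, 0, 1.3], [0, 0, 0], 1],
  [[0, 0, 1.3], [0, 0, 0], 1],
  [[0, 0, 1.3], [0, 0, 0], 1],
])

```text
time_s: 27.5
tcp_pos: [520.5, 48.4, 135.5]
tcp_rot: [0.372, 0.928, 0.0, 0.0]
ft_force: [0.3, -0.3, 0.1]
grip_width: 85.0
```

```bash
python3 st.py
```

```text
t 27.5 pos [520.47  48.39 135.54] yaw 2.3796 tilt [0. 0.] F [ 0.27 -0.3   0.06] T [-0.02  0.05 -0.05] w 85.0 q [ 0.4   0.31 -0.38  0.   -0.89 -1.17]
```

Emit:
drive_tool([
  [[0, 0, -8], [0, 0, 0], 1],
  [[0, 0, -25], [0, 0, 0], 1],
  [[0, 0, -55], [0, 0, 0], 1],
  [[0, 0, -90], [0, 0, 0], 1],
  [[0, 0, -115], [0, 0, 0], 1],
  [[-10, -20, -120], [0, 0, 0], 1],
  [[-30, -56, -120], [0, 0, 0], 1],
  [[-52, -96, -120], [0, 0, 0], 1],
  [[-74, -136, -120], [0, 0, 0], 1],
  [[-93, -172, -120], [0, 0, 0], 1],
  [[-105, -195, -120], [0, 0, 0], 1],
  [[-108, -201, -120], [0, 0, 0], 1],
])

```text
time_s: 28.7
tcp_pos: [458.9, -173.6, 255.9]
tcp_rot: [0.373, 0.928, -0.0, 0.0]
ft_force: [0.7, 0.1, -0.2]
grip_width: 85.4
```

```bash
python3 - <<'E'
from ov import *
from st import st
s=st()
a=manip.camera('scene'); b=manip.camera('top')
cv2.imwrite('pics/f0.png',a['pixels']); cv2.imwrite('pics/f1.png',b['pixels'])
S=(521.0,47.8); 
W=(255,255,255);R_=(0,0,255)
L=[(S,20,78,W),(S,47,56,R_),(S,132,56,W)]
overlay(a,L,(275,150,385,265),'o6.png',5)
disc(b,132,(521,48),lambda h,i:(h[...,0]>78)&(h[...,0]<102)&(h[...,1]>90)&(h[...,2]>110),'cover top z132')
for z in (140,):disc(b,z,(521,48),lambda h,i:(h[...,0]>78)&(h[...,0]<102)&(h[...,1]>90)&(h[...,2]>110),'cover top z140')
x=[(m['location'],m['confidence']) for p in(a,b) for m in manip.mark_of('cover_mid',p)]
print(x)
l=[]
for n in ('cover_mid','cover_grip'):
    P=[]
    for p in (a,b):
        t=proj(p,(521,48,109 if n=='cover_mid' else 152)); c=[m['location'] for m in manip.mark_of(n,p)]
        c=[q for q in c if np.linalg.norm(q-t)<20]; 
        if c: P.append((p,c[0]))
    if len(P)==2: print(n,tri(P))
E
```

```text
t 28.7 pos [ 458.85 -173.64  255.93] yaw 2.3763 tilt [ 0. -0.] F [ 0.74  0.11 -0.19] T [ 0.05 -0.01 -0.02] w 85.4 q [-0.03  0.14 -0.27  0.   -1.16 -0.74]
cover top z132 [521.57  52.71] axes mm [100.7  107.92]
cover top z140 [520.66  52.49] axes mm [100.   107.19]
[([134.8, 318.3], 0.88), ([325.3, 205.5], 0.64), ([172.6, 226.9], 0.57), ([101.3, 256.0], 0.57), ([312.5, 262.6], 0.93), ([488.0, 329.1], 0.78), ([426.6, 326.2], 0.71), ([484.6, 256.7], 0.64), ([349.5, 169.8], 0.52), ([455.4, 200.1], 0.38)]
cover_mid [519.29  43.03 101.74]
cover_grip [526.24  44.79 153.91]
```

View pics/o6.png

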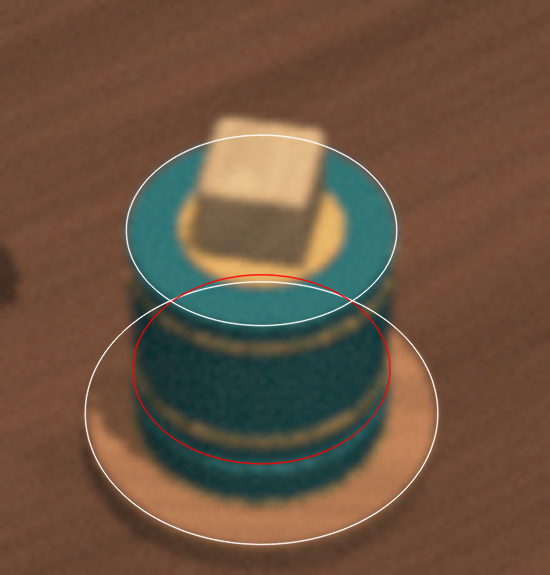

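View pics/f0.png

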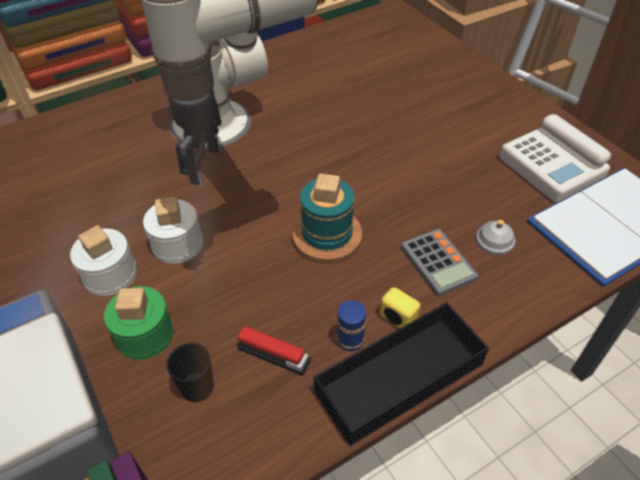

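View pics/f1.png

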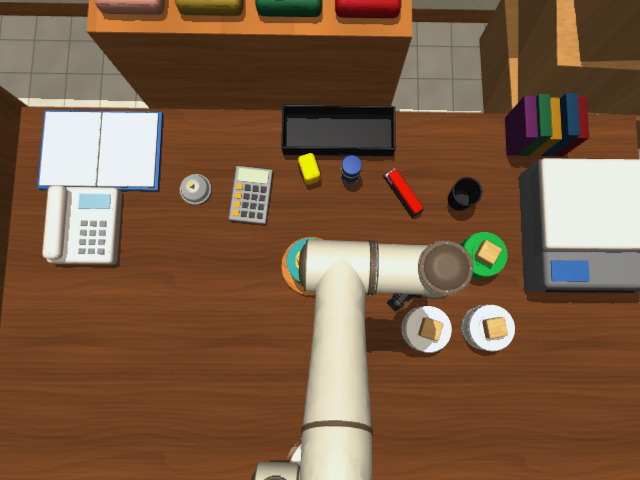

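The scene picture shows the cover level on the base: its top disc fits the outline drawn for the locked height of 132 mm. The other things stand where they were. Top view is blocked by the arm, so I'm relying on the scene view and the pull test.

```bash
python3 -c "
from bench import manip
print(manip.close_job())"
```

```text
the job is handed in; nothing more can be done
None
```

The job is done and handed in, after about 29 s of the 72 s on the robot's clock. The red canister stands upright on the sprung plate, and the teal cover is locked over it.

- **Canister:** I set it down until the wrist force showed it resting on the plate. It touched at the height expected for the plate at rest. After I let go, the picture showed it upright and centred in the neck.
- **Cover:** It first rode on the ledges, with the rim at about 58 mm. I turned it clockwise until it dropped into the slots, a little past the angle I had measured in the images. It briefly touched the clockwise side of a slot, so I turned it back about 0.09 rad. I then pressed the rim down to about 45 mm and turned it clockwise to the stop.
- **Lock check:** With the downward press taken off, the rim settled at about 47 mm, the locked height. It held there against a pull of about 13 N on the wrist sensor, roughly 10 N on the cover itself.
- **Final check:** After I let go and moved the arm away, the scene picture showed the cover level at its locked height. The blue canister, the look-alike covers and the other desk things had not visibly moved.
- **Checks that failed or disagreed:** The arm hid the cover in the top view, so that view confirmed nothing. The networks' cover points disagreed with the scene picture: cover_mid came out about 8 mm low. I relied on the scene picture and the pull test instead.

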